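# Eject the sample tin from its block and weigh it

## Robot

A 6-joint arm with a two-finger parallel gripper is mounted at the origin on the work surface. World frame = base frame: x ahead of the robot, y to its left, z up, the work surface at z = 0. Lengths are in m, angles in degrees, forces in N, time in s.
With the tool pointing down it reaches from about 0.35 to 1 m from the base axis. Payload 7.1 kg.
Tool frame: the origin (TCP) lies at the very end of the fingers, on their centre line; the grasp point (between the pads) lies 19 mm behind it; x points along the fingers, y is the direction in which the jaws open and shut, and the axes are right-handed (so a half turn about x gives the same grasp; the last joint's range is limited). The gripper opens to 85 mm and grips with 20 to 120 N. Pads are 22 mm wide; open, the fingers measure 114 mm over their backs; the gripper's body (76 mm by 85 mm) begins 54 mm behind the grasp point. The pads swing forward as they close: fully open they stand 13 mm farther back than shut.
Start: joints at [-72.708, 24.242, 93.386, -0, 62.372, -1.089], TCP at [0.197, -0.593, 0.231] pointing down, gripper open.
Joint ranges: [-172.04, 172.04], [-51.8, 120.97], [4.93, 147.93], [-75.15, 255.16], [6.16, 154.13], [-145.62, 145.62]. Speed limits (degrees/s): [136.94, 136.94, 172.46, 180, 180, 180].

## Interface

Orientations are given as a 3x3 rotation matrix whose columns are the frame's x, y, z axes.
In Python, from station import * gives the robot as it stands. The module is installed in compiled form; this text tells all that it offers. Calls block until the motion is done:
- move_pose(position, orientation): joint-space move of the TCP to a pose.
- line_to(position, attitude=None, v=0.15): straight line of the TCP; attitude=None keeps the orientation; v is the mean speed in m/s.
- move_j(angles): joint-space move.
- grip(opening, newtons=None): opening from 0.0 (shut) to 1.0 (fully open); newtons is the grip in N (None keeps the last); returns when the fingers have stopped.
- hold(seconds).
- ik(position, orientation): joint angles nearest the present ones, or None.
- state(): the state.
- snapshot(name): name is "scene" or "top"; returns a dict with "image" (480x640x3 uint8, blue, green, red), "z_map" (480x640 float32, m along the optical axis (not along the pixel's ray), 0 where there is no reading), "mtx" (3x3 intrinsics, pixels), "eye" and "attitude" of the camera in the world. Camera axes: x right, y down, z forward; pixel columns grow to the right and rows downward; lengths in m; the calibration is good to about 2 mm. A picture is of the moment at which its call begins.
A pose or a line that the arm cannot do raises PlanningError and nothing moves.
- finish_job(): hands the job in, once; it reports no verdict.
The state is a dict: "t": time; "joint_positions": joint angles; "qvel": joint speeds; "tau": joint torques, N m; "tool_pos": TCP position; "tool_rot": TCP orientation; "force": force on the tool from outside, world axes, zero at the start; "wrist_torque": the same for the moment, N m; "gripper_width": opening from 0.0 (shut) to 1.0 (fully open).
Only numpy, scipy, OpenCV 4.12 (cv2) and the standard library are available. Lean on these libraries where they do the work, as an engineer would, in place of code of your own. Each camera call takes 0.05 s, during which the arm holds its last target. There are 200 camera calls.

## Task

The steel sample tin sits flush in one of the two aluminium blocks in the rack. Set that block down in the ejector stand, then press the stand's lever all the way down so that the pin pushes the tin up out of the block, and take the raised tin and stand it upright in the middle of the balance's round pan. Leave the block standing in the ejector stand and the empty block in the rack, drop nothing, and do not disturb the wash bottle, the jar or the refractometer.

Things in the scene. Friction and masses are not known exactly. Their poses are not given: they have to be found in the camera images.
- block_center (a point): Centre (half-way up) of the loose aluminium block holding the tin: 60 mm along its x, 46 mm along y, 45 mm high, about 0.22 kg. Round well, 39 mm diameter, open at the top, 40 mm deep; 26 mm hole through its 5 mm floor for the ejector pin. Either way round in the stand will do. At the start its x is parallel to the rack's x.
- empty_center (a point): Centre (half-way up) of the other block: same shape and size, its well empty. It stays in the rack. Which of the rack's two places holds which block varies.
- tin_center (a point): Centre (half-way up) of the closed steel sample tin: plain upright cylinder, 36 mm diameter, 40 mm high, about 0.10 kg. At the start it stands on the floor of the block's well with its top level with the block's top, 1.5 mm play round it, so it cannot be gripped.
- rack: Fixed grey rack, origin at the centre of its underside. Base 74 (x) by 124 mm (y), 6 mm thick; the blocks stand on it 29 mm either side of centre along y. Walls 60 mm long (x), 8 mm thick, 43 mm high above the base, at y = -58, 0, 58 mm, cover the blocks' long sides to 2 mm below their tops, 2 mm play; the ends are open: a block in the rack can be gripped only across its 60 mm length.
- nest (a point): Centre of the ejector stand's deck, on its upper surface, 52 mm above the bench, z up: the middle of the block's underside belongs here. It is also the axis of the upright ejector pin (12 mm diameter), whose top is 1 mm below the deck at rest and rises 28 mm when the lever is fully down, raising the tin about 22 mm. Deck 86 (x) by 56 mm (y).
- stand: Fixed ejector stand, origin under the nest on the bench, axes as the nest's. Cheek plates, x = 33 to 43 and -33 to -43 mm, 56 mm wide, rise 44 mm above the deck and cover the block's ends to 1 mm below its top, 3 mm play each, when the block's long axis lies along x; the +y and -y sides are open: a block goes in gripped across its 46 mm width. The lever reaches x = 150 mm, 60 mm high at most.
- paddle (a point): Middle of the top of the grey plastic pad (34 by 30 mm) on the lever's outer end; moves with it. At rest 131 mm from the nest along the nest's x and 53 mm above the bench; a full stroke brings it down about 40 mm along an arc about the pivot. Nothing stands over it.
- lever (a joint): Ejector lever, rad: 0 at rest, pad up and pin down; 0.514 pressed fully down (hard stop), pin up. The pivot runs along the nest's y, 55 mm from the nest along +x, 28 mm above the bench. Stiff pivot, no spring: about 3 to 5 N on the pad moves it, and it stays where it is left.
- pan (a point): Centre of the upper surface of the balance's round steel pan (90 mm diameter, 38 mm above the bench). Fixed white balance, 125 mm (x) by 165 mm (y), 30 mm high; the pan's centre lies 20 mm from the middle of its body along +y.
- washbottle_center (a point): Centre of a loose white wash bottle, bystander: 60 mm diameter, 170 mm high with its spout; this point is 71 mm above its foot.
- jar_center (a point): Centre of a small loose amber jar with a black cap, bystander: 44 mm diameter, 65 mm high.
- refractometer_center (a point): Centre of a loose white pocket refractometer, bystander: 55 mm (x) by 110 mm (y), 26 mm high.
Not all that is in view belongs to the job. There is more than one size of the part that bears tin_center; the job needs the smallest.

How it is judged (in metres and radians):
On the way, in this order (a step that is already met when the one before it is completed fails the run):
1. the block with the tin stands in the ejector stand: centre within 8 mm of the nest, level, on the deck, let go (horizontal distance between block_center and nest below 0.008 m and z of block_center in the frame of nest between 0.0195 and 0.0255 m and angle between the x axis of block_center and the x axis of nest, either way round below 0.15 rad and contact force between the fingers and block below 0.1 N), for 0.2 s.
2. the pressed lever has raised the tin at least 15 mm in the block, which still stands in the nest (value of joint lever above 0.4 rad and z of tin_center in the frame of block_center between 0.0175 and 0.035 m and horizontal distance between tin_center and block_center below 0.008 m and horizontal distance between block_center and nest below 0.01 m and contact force between the fingers and tin below 0.1 N), for 0.2 s.
At the end, for the whole second after the job is handed in: The tin stands upright (within 0.08 rad) and at rest on the balance's pan, its centre within 18 mm of the pan's; the block stands level on the deck of the ejector stand, at rest, within 10 mm of the nest; the empty block is within 15 mm of where it began (horizontal distance between tin_center and pan below 0.018 m and z of tin_center in the frame of pan between 0.017 and 0.023 m and angle between each of tin_center, block_center's own z axis and vertical below 0.08 rad and linear speed of each of tin, block below 0.02 m/s and horizontal distance between block_center and nest below 0.01 m and z of block_center in the frame of nest below 0.0255 m and distance of empty_center from where it was at the start of the episode below 0.015 m); the robot touches nothing.
It fails at once if wash bottle, jar or refractometer pushed more than 20 mm from its place, or bottle or jar tipped (distance of any of washbottle_center, jar_center, refractometer_center from where it was at the start of the episode above 0.02 m or angle between any of washbottle_center, jar_center's own z axis and vertical above 0.3 rad).
It fails at once if the empty block taken out of its place (distance of empty_center from where it was at the start of the episode above 0.02 m).
It fails at once if the block dropped (falls freely faster than 0.35 m/s) (linear speed of block above 0.35 m/s and contact force between the fingers and block below 0.1 N).
It fails at once if the tin, out of its block, dropped (falls freely faster than 0.35 m/s) (linear speed of tin above 0.35 m/s and contact force between anything else and tin below 0.02 N and distance between tin_center and block_center above 0.03 m).
It also fails if it takes over 72 s, if anything falls off the work surface, if the arm or the gripper's body presses on something with over 40 N, if the wrist force passes 120 N, or if a joint passes its speed limit or range.

## Working session

There is one attempt and no reset: what is moved stays moved. The work goes in short steps, each a Python script; the robot and the scene stay as the last script left them, time stands still between calls to the robot, and variables do not carry over. Pictures are saved under pics/ and viewed, on a budget of 10 in all, crops included, one or two more only if the job needs it, and the job is handed in when it is done.

```bash
mkdir -p pics
python3 - <<'E'
from station import *
import cv2,numpy as np
for n in("scene","top"):
    s=snapshot(n); cv2.imwrite(f"pics/{n}0.png",s["image"]); np.savez(f"{n}0.npz",**s)
    print(n,s["mtx"],s["eye"],s["attitude"],(s["z_map"]>0).mean())
print(state()["t"])
E
```

```text
scene [[438.42868396   0.         319.08967825]
 [  0.         438.42868396 240.98874718]
 [  0.           0.           1.        ]] [ 0.93357738 -0.43116313  0.67922793] [[ 0.72990106  0.51582425 -0.44851955]
 [ 0.68326521 -0.53153581  0.50061794]
 [ 0.01982667 -0.67185937 -0.74041332]] 0.99595703125
top [[534.96053184   0.         323.18621143]
 [  0.         534.96053184 235.17895795]
 [  0.           0.           1.        ]] [ 0.43327974 -0.00701014  1.06919436] [[ 0.01306989 -0.98847822  0.15079784]
 [-0.99978722 -0.01532574 -0.01380693]
 [ 0.01595893 -0.1505853  -0.9884682 ]] 0.9959537760416667
0.1
```

View pics/scene0.png

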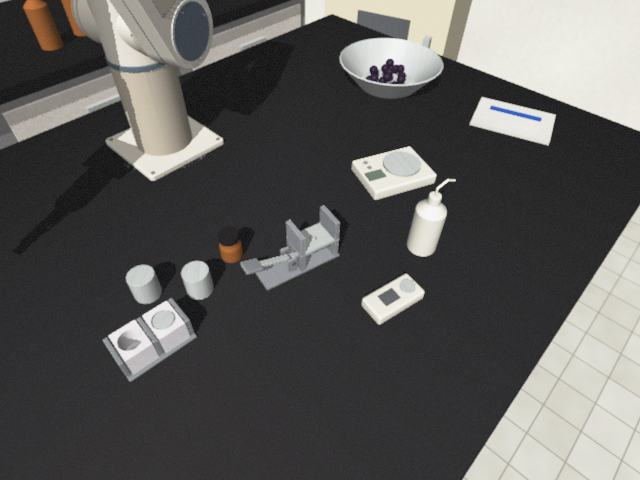

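View pics/top0.png

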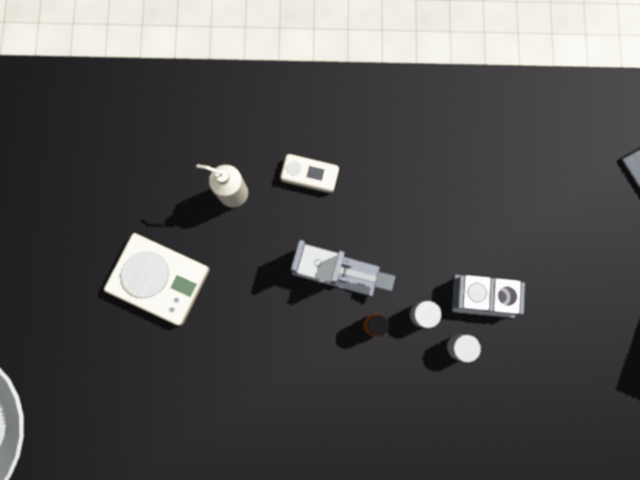

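The top view shows the tin block at (477,292) and the empty one at (508,295). The stand is at about (320,263), with the pad at (385,282) and the pan at (145,274). The jar is at (376,325) and there are larger decoy tins at (426,315) and (465,348). Next I'll measure these.

```bash
cat > h.py <<'E'
import numpy as np,cv2
def load(n): return dict(np.load(n))
def cloud(s):
    v,u=np.mgrid[:480,:640]; z=s["z_map"]; K=s["mtx"]
    p=np.stack([(u-K[0,2])/K[0,0]*z,(v-K[1,2])/K[1,1]*z,z],-1)
    return p@s["attitude"].T+s["eye"]
def ray(s,uv,h):
    uv=np.atleast_2d(uv).astype(float);K=s["mtx"]
    d=np.c_[(uv[:,0]-K[0,2])/K[0,0],(uv[:,1]-K[1,2])/K[1,1],np.ones(len(uv))]@s["attitude"].T
    return s["eye"]+d*((h-s["eye"][2])/d[:,2])[:,None]
def proj(s,P):
    c=(np.atleast_2d(P)-s["eye"])@s["attitude"];K=s["mtx"]
    return np.c_[c[:,0]/c[:,2]*K[0,0]+K[0,2],c[:,1]/c[:,2]*K[1,1]+K[1,2]]
def box(s,mask,h,box=None):
    """largest blob of mask -> min area rect of its pixels cast on plane z=h (mm)"""
    n,l,st,c=cv2.connectedComponentsWithStats(mask.astype(np.uint8))
    k=1+np.argmax(st[1:,4]); v,u=np.where(l==k)
    P=ray(s,np.c_[u,v],h)[:,:2]
    r=cv2.minAreaRect((P*1000).astype(np.float32)); return r,P.mean(0)*1000,len(u)
E
python3 - <<'E'
from h import *
np.set_printoptions(precision=1,suppress=True)
for n in("top","scene"):
    s=load(n+"0.npz");P=cloud(s);Z=P[...,2];g=s["image"].astype(int).min(-1)
    def roi(p,r=.12): return np.hypot(P[...,0]-p[0],P[...,1]-p[1])<r
    T=load("top0.npz")
    print(n)
    for nm,uv,h,lo,hi,r in [("rack tops",(492,293),.050,.042,.06,.08),("cheek1",(298,255),.096,.085,.105,.035),("cheek2",(342,266),.096,.085,.105,.035),("pan",(145,274),.038,.0345,.045,.06),("balance",(156,280),.03,.022,.045,.13),("jar",(376,325),.065,.055,.075,.04),("tinA",(426,315),.06,.03,.08,.03),("tinB",(465,348),.06,.03,.08,.03),("pad",(385,282),.053,.04,.062,.03),("bottle",(230,187),.1,.03,.2,.06),("refr",(309,173),.026,.018,.035,.08)]:
        c=ray(T,uv,h)[0]; m=roi(c,r)&(Z>lo)&(Z<hi)
        if m.sum()<10: print(nm,"none");continue
        R,mean,k=box(s,m,h); print(nm,c*1000,R,mean,k,"zmed",np.median(Z[m])*1000,"zmax",Z[m].max()*1000)
    m=roi(ray(T,(385,282),.05)[0],.03); print("z around pad",np.percentile(Z[m]*1000,[5,50,80,90,95,99]))
a=load("top0.npz")["image"]
x=cv2.resize(a[225:315,280:400],None,fx=5,fy=5,interpolation=cv2.INTER_CUBIC);y=cv2.resize(a[265:325,445:530],None,fx=5,fy=5,interpolation=cv2.INTER_CUBIC)
W=np.zeros((600,600,3),np.uint8)
x=cv2.resize(a[225:315,280:400],(480,360),interpolation=cv2.INTER_CUBIC);y=cv2.resize(a[265:325,445:530],(340,240),interpolation=cv2.INTER_CUBIC)
W[:360,:480]=x;W[360:,:340]=y
cv2.imwrite("pics/crop1.png",W)
E
```

```text
top
rack tops [ 482.3 -344.4   50. ] ((479.4598388671875, -342.6146545410156), (125.54168701171875, 62.32952880859375), 85.10591125488281) [ 479.9 -338.6] 1745 zmed 50.058276293768465 zmax 56.69748359124238
cheek1 [544.4  25.   96. ] ((543.9811401367188, 24.936336517333984), (10.334847450256348, 56.02146911621094), 75.32913208007812) [543.8  25. ] 175 zmed 94.84060114882153 zmax 99.03674903851811
cheek2 [525.4 -55.7  96. ] ((525.0316772460938, -48.14582824707031), (9.991548538208008, 56.07463836669922), 75.67652893066406) [525.1 -48.1] 169 zmed 95.20850455712504 zmax 100.10193422636814
pan [510.  319.5  38. ] ((510.24334716796875, 319.50250244140625), (88.72456359863281, 87.81867980957031), 3.2395806312561035) [510.  319.6] 1575 zmed 37.34591428335632 zmax 43.27542335318335
balance [499.3 300.1  30. ] ((501.6580810546875, 299.89959716796875), (164.77102661132812, 124.11956024169922), 66.2437973022461) [501.1 300.2] 5446 zmed 30.248577871169857 zmax 43.27542335318335
jar [ 419.5 -121.2   65. ] ((419.1322021484375, -124.44779205322266), (38.920654296875, 38.0994987487793), 45.646011352
[... 2571 characters left out ...]
) [ 396.6 -293.8] 741 zmed 55.132046953991434 zmax 58.651247997389746
pad [ 500.2 -139.8   53. ] ((507.8457336425781, -135.19847106933594), (41.450077056884766, 33.889747619628906), 63.67324447631836) [ 507.7 -136.1] 284 zmed 53.57004845392238 zmax 59.97865570563021
bottle [668.8 153.3 100. ] ((679.7440795898438, 174.93667602539062), (59.10762023925781, 212.2067108154297), 22.784290313720703) [691.9 147.1] 1540 zmed 99.20426313136998 zmax 172.34033723768138
refr [718.2   8.5  26. ] ((726.4492797851562, 6.994335174560547), (110.85811614990234, 57.018585205078125), 77.05829620361328) [726.2   6.1] 1542 zmed 27.095955276939755 zmax 31.773206100367936
z around pad [-0.6  2.3 52.6 55.3 57.  59. ]
```

View pics/crop1.png

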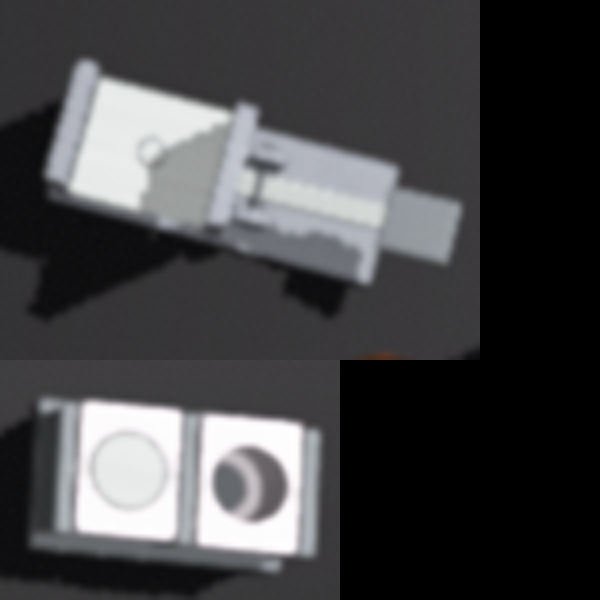

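The crop confirms that the left block holds the tin (disc at crop px (128,470)) and the right one is empty. The stand's cheeks and pad are clear, and the measured cheek spacing of 75.4 mm agrees with the given 76. Next I'll cross-check against the scene camera.

Run:
```python
from h import *
from station import state
np.set_printoptions(precision=2,suppress=True)
T=load("top0.npz")
for n in("top","scene"):
    s=load(n+"0.npz");P=cloud(s);Z=P[...,2];g=s["image"].astype(int).min(-1)
    near=lambda c,r:np.hypot(P[...,0]-c[0],P[...,1]-c[1])<r
    print(n)
    rk=near((.482,-.343),.08)
    thr=225 if n=="top" else 150
    print(" gray pct in rack",np.percentile(g[rk&(Z>.044)],[10,30,50,70,90]))
    for thr in (190,215):
        m=rk&(g>thr)&(Z>.044)
        # fill well holes
        cs,_=cv2.findContours(m.astype(np.uint8),cv2.RETR_EXTERNAL,cv2.CHAIN_APPROX_NONE)
        for c in cs:
            if cv2.contourArea(c)<150: continue
            q=ray(s,c[:,0],.051)[:,:2]*1000
            f=np.zeros(m.shape,np.uint8);cv2.drawContours(f,[c],-1,1,-1);v,u=np.where(f>0)
            print("  white",thr,cv2.minAreaRect(q.astype(np.float32)),"mean",ray(s,np.c_[u,v],.051).mean(0)[:2]*1000,len(u))
    for nm,c in(("c1",(.544,.025)),("c2",(.525,-.048))):
        for lo in(.090,.093): 
            R,mean,k=box(s,near(c,.04)&(Z>lo)&(Z<.104),.096);print(" ",nm,lo,R,mean,k)
    if n=="top": print("pin",ray(s,(317.5,262.5),.051)*1000)
    print("tin px",proj(s,[.483,-.317,.051]),"nest px",proj(s,[.5345,-.0116,.051]))
x=state();print(x["tool_rot"],x["gripper_width"])
s=load("scene0.npz")["image"]
W=np.zeros((600,600,3),np.uint8)
W[:300,:600]=cv2.resize(s[200:290,230:350],(400,300),interpolation=cv2.INTER_CUBIC)[:, :].copy() if 0 else cv2.resize(s[205:285,230:390],(600,300),interpolation=cv2.INTER_CUBIC)
W[300:]=cv2.resize(s[295:375,90:250],(600,300),interpolation=cv2.INTER_CUBIC);cv2.imwrite("pics/crop2.png",W)
```

```text
top
 gray pct in rack [158. 213. 234. 250. 252.]
  white 190 ((477.0805969238281, -372.7806701660156), (48.34421157836914, 60.20100784301758), 85.09532928466797) mean [ 477.05 -372.56] 795
  white 190 ((482.7877502441406, -314.91778564453125), (48.064247131347656, 60.25300979614258), 84.87384033203125) mean [ 482.81 -314.77] 795
  white 215 ((477.20355224609375, -372.5697937011719), (45.92348098754883, 60.21220016479492), 87.57496643066406) mean [ 477.18 -372.63] 767
  white 215 ((482.9884948730469, -314.8665771484375), (46.50031280517578, 59.86322021484375), 84.86779022216797) mean [ 482.99 -314.88] 769
  c1 0.09 ((544.0142211914062, 25.062545776367188), (10.073909759521484, 56.02146911621094), 75.32913208007812) [543.9   25.18] 168
  c1 0.093 ((544.2823486328125, 25.126968383789062), (9.8134183883667, 55.53532409667969), 75.32913208007812) [543.88  25.15] 149
  c2 0.09 ((525.2743530273438, -48.2243537902832), (9.92280101776123, 55.61204147338867), 75.3538589477539) [525.14 -48.18] 167
  c2 0.093 ((525.2743530273438, -48.2243537902832), (9.92280101776123, 55.61204147338867), 75.3538
[... 688 characters left out ...]
661621094) mean [ 487.3  -314.04] 849
  c1 0.09 ((549.31787109375, 25.609947204589844), (14.175910949707031, 62.01792526245117), 77.64234924316406) [550.05  25.99] 158
  c1 0.093 ((547.9645385742188, 27.325374603271484), (12.159634590148926, 58.76234817504883), 75.89202117919922) [548.75  27.36] 131
  c2 0.09 ((530.7482299804688, -47.35850524902344), (13.107950210571289, 62.473690032958984), 75.27334594726562) [530.73 -47.11] 166
  c2 0.093 ((529.6468505859375, -46.11739730834961), (11.46968936920166, 59.756919860839844), 74.85270690917969) [529.77 -46.23] 146
tin px [[159.71 319.05]] nest px [[310.33 237.51]]
[[-0.    0.32 -0.95]
 [ 0.   -0.95 -0.32]
 [-1.   -0.   -0.  ]] 1.0026386417596496
```

Heights and sizes agree. The two cameras differ by about (4, 1) mm, which I can settle with the robot itself: after a regrasp on the bench, the tool tells me where the block is. First I'll take the block out and put it on the bench.

```bash
cat >> h.py <<'E'
def R(a):
    a=np.radians(a);c,s=np.cos(a),np.sin(a)
    return np.array([[0,c,s],[0,s,-c],[-1,0,0.]])
def info(st,msg=""):
    print(msg,"t%.1f"%st["t"],np.round(np.array(st["tool_pos"])*1000,1),"F",np.round(st["force"],1),"w%.3f"%st["gripper_width"],"j6 %.0f"%st["joint_positions"][5],flush=True)
E
python3 - <<'E'
from station import *
from h import *
b=np.array([.4845,-.3145]); A=-4.9
move_pose([*b,.12],R(A)); info(state(),"above")
line_to([*b,.018],v=.1); info(state(),"down")
grip(0.0,40); info(state(),"grip")
line_to([*b,.13],v=.12); info(state(),"lift")
s=snapshot("scene");cv2.imwrite("pics/lift.png",s["image"])
E
```

```text
above t1.6 [ 484.4 -315.5  120.4] F [ 1.2 -0.2 -0.4] w0.998 j6 -29
down t2.8 [ 484.9 -314.8   18.6] F [ 0.6  0.5 -0.1] w0.998 j6 -29
grip t3.2 [ 484.9 -314.8   18.8] F [-0.7  0.7  5.8] w0.695 j6 -29
lift t4.2 [ 483.9 -314.1  129.2] F [-0.8  0.2 -3.4] w0.700 j6 -29
```

View pics/lift.png

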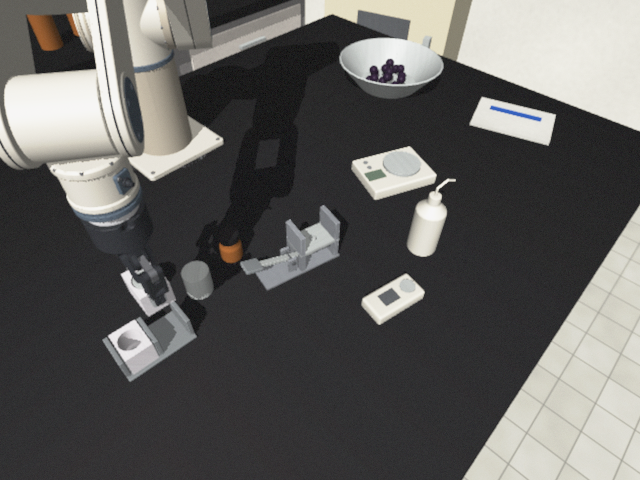

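The block with the tin is in the grip, and the empty block is still in the rack. Next: set it on the bench, regrasp across the 46 mm width, release and take a picture.

Run:
```python
from station import *
from h import *
b=np.array([.62,-.21])
line_to([*b,.13],R(75.4),v=.18) if 0 else move_pose([*b,.13],R(75.4)); info(state(),"site")
line_to([*b,.0135],v=.1); hold(.2); info(state(),"down")
grip(1.0); info(state(),"open")
line_to([*b,.10],v=.15)
move_pose([*b,.10],R(-14.6)); info(state(),"turned")
line_to([*b,.016],v=.12); hold(.2)
grip(0.0,40); hold(.2); info(state(),"regrip")
grip(1.0); info(state(),"open")
line_to([*b,.10],v=.2)
q=list(state()["joint_positions"]); q[0]-=45; move_j(q); info(state(),"away")
for n in("top","scene"):
    s=snapshot(n); np.savez(n+"1.npz",**s); cv2.imwrite(f"pics/{n}1.png",s["image"])
    P=cloud(s);Z=P[...,2];g=s["image"].astype(int).min(-1)
    m=(np.hypot(P[...,0]-.62,P[...,1]+.21)<.06)&(Z>.038)&(g>(195 if n=="top" else 200))
    cs,_=cv2.findContours(m.astype(np.uint8),cv2.RETR_EXTERNAL,cv2.CHAIN_APPROX_NONE)
    for c in cs:
        if cv2.contourArea(c)<150: continue
        q=ray(s,c[:,0],.045)[:,:2]*1000
        f=np.zeros(m.shape,np.uint8);cv2.drawContours(f,[c],-1,1,-1);v,u=np.where(f>0)
        print(n,cv2.minAreaRect(q.astype(np.float32)),"mean",ray(s,np.c_[u,v],.045).mean(0)[:2]*1000,len(u),"z",np.median(Z[m]))
```

```text
site t5.4 [ 619.3 -210.2  129.4] F [ 0.6 -1.  -3.2] w0.696 j6 -95
down t6.9 [ 620.4 -210.1   14. ] F [ 0.6 -0.2 -2.3] w0.698 j6 -95
open t7.3 [ 620.2 -210.1   13.7] F [-0.2 -0.2 -0.4] w1.000 j6 -95
turned t9.4 [ 619.7 -209.9   99.4] F [0.2 0.7 0.2] w0.996 j6 -5
regrip t11.1 [ 620.  -210.    16.6] F [-2.2  1.7  6. ] w0.563 j6 -5
open t11.5 [ 620.  -210.    15.9] F [ 0.3 -0.   0.4] w1.000 j6 -5
away t13.9 [ 290.7 -586.    99.7] F [-0.4  0.5  0.2] w0.999 j6 -5
top ((617.9678344726562, -210.8257293701172), (60.837364196777344, 46.342132568359375), 75.3238525390625) mean [ 617.87742712 -210.90498059] 729 z 0.04440538082500911
scene ((624.015869140625, -210.0933837890625), (59.695556640625, 50.24245834350586), 75.5055160522461) mean [ 623.54245814 -210.47032943] 960 z 0.04572063228267126
```

View pics/top1.png

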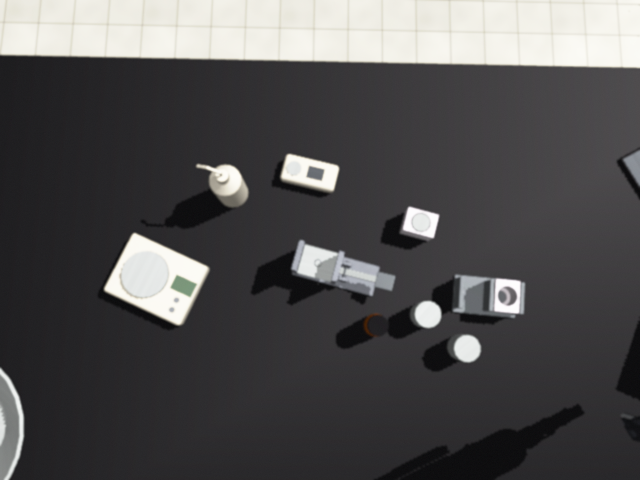

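The block stands upright on the bench at (421,222). The top camera reads (617.9,-210.9) against the tool's (620,-210), so the correction is (+2.1,+0.9) mm. This matches the scene view's bias in the other direction. Now I'll insert the block in the stand.

Run:
```python
from station import *
from h import *
b=np.array([.62,-.21]); n=np.array([.5368,-.0106]); A=-14.6
move_pose([*b,.10],R(A))
line_to([*b,.016],v=.12); hold(.2)
grip(0.0,40); info(state(),"grip")
line_to([*b,.17],v=.18)
move_pose([*n,.17],R(A)); hold(.2); info(state(),"over nest")
line_to([*n,.118],v=.1); hold(.2); info(state(),"at cheeks"); f0=np.array(state()["force"])
for z in np.arange(.113,.0676,-.005).tolist()+[.0685]:
    line_to([*n,z],v=.05); st=state(); d=np.array(st["force"])-f0
    if np.abs(d).max()>3: info(st,"z%.3f"%z)
    if np.abs(d).max()>15: info(st,"STOP"); break
hold(.2); info(state(),"end")
s=snapshot("scene"); c=s["image"][150:300,220:420]
cv2.imwrite("pics/ins.png",cv2.resize(c,(800,600)))
```

```text
grip t17.3 [ 620.  -210.    16.7] F [-1.7 -0.1  4.6] w0.565 j6 -5
over nest t19.4 [537.6 -11.8 169.9] F [ 0.3 -0.3 -3. ] w0.566 j6 12
at cheeks t20.3 [537.3 -10.6 118.7] F [-0.6 -0.  -2.2] w0.563 j6 12
z0.068 t22.8 [537.7 -10.7  68.5] F [-0.2  0.1  3.1] w0.566 j6 12
end t23.2 [537.1 -10.6  68.6] F [0.5 1.1 0.9] w0.567 j6 12
```

View pics/ins.png

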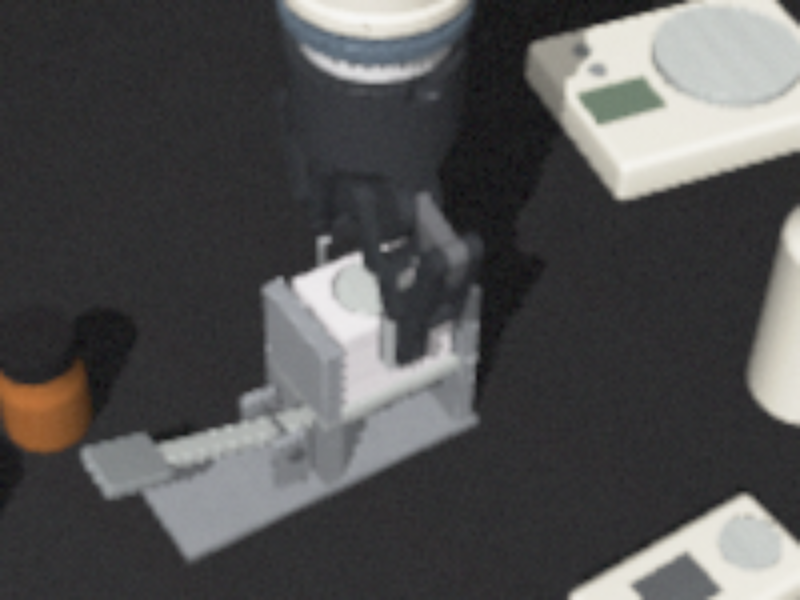

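The block sits down between the cheeks (TCP z 68.6 mm against an expected 68). Now I'll release it and press the lever.

Run:
```python
from station import *
from h import *
n=np.array([.5368,-.0106]); A=-14.6; d=np.array([np.cos(np.radians(-104.6)),np.sin(np.radians(-104.6))])
grip(1.0); hold(.3); info(state(),"released")
line_to([*n,.17],v=.18)
p=n+.135*d
move_pose([*p,.12],R(A)); grip(0.0,40)
line_to([*p,.060],v=.12); hold(.15); info(state(),"over pad"); f0=np.array(state()["force"])
for z in np.arange(.056,.009,-.0025):
    line_to([*p,z],v=.05); st=state(); f=np.array(st["force"])-f0
    info(st,"z%.4f"%z)
    if f[2]>25 or z<.022 and f[2]>18: break
hold(.3); info(state(),"end")
line_to([*p,.12],v=.15)
q=list(state()["joint_positions"]); q[0]-=40; move_j(q); grip(1.0); info(state(),"away")
for k in("top","scene"):
    s=snapshot(k); np.savez(k+"2.npz",**s); cv2.imwrite(f"pics/{k}2.png",s["image"])
    P=cloud(s);Z=P[...,2]; X=P[...,:2]
    m=(np.linalg.norm(X-n,axis=-1)<.03)&(Z>.108)&(Z<.13); print(k,m.sum(),np.median(Z[m]))
    v,u=np.where(m); print("tin",ray(s,np.c_[u,v],.119).mean(0)*1000)
s=load("scene2.npz")["image"];cv2.imwrite("pics/press.png",cv2.resize(s[180:300,230:390],(800,600)))
```

```text
released t24.0 [536.8 -10.6  68.5] F [-0.   0.3  0.5] w0.997 j6 12
over pad t26.9 [ 503.4 -141.4   60.8] F [ 0.2  0.4 -0.3] w-0.002 j6 -2
z0.0560 t27.2 [ 503.2 -141.4   56.3] F [0.3 0.1 0.6] w0.002 j6 -2
z0.0535 t27.4 [ 502.9 -141.3   53.5] F [ 1.3 -0.   1.7] w0.002 j6 -2
z0.0510 t27.7 [ 502.6 -141.2   50.8] F [-0.1  0.3  0.9] w-0.001 j6 -2
z0.0485 t27.9 [ 502.5 -141.1   48.2] F [1.4 0.6 0.5] w-0.002 j6 -2
z0.0460 t28.2 [ 502.6 -141.2   45.8] F [ 0.2 -0.   0.6] w-0.004 j6 -2
z0.0435 t28.4 [ 502.7 -141.2   43.3] F [-0.4 -0.3  1.3] w-0.003 j6 -2
z0.0410 t28.7 [ 502.7 -141.2   40.8] F [-0.2 -0.2  0.6] w0.002 j6 -2
z0.0385 t28.9 [ 502.7 -141.2   38.3] F [-0.3 -0.3  0.2] w-0.001 j6 -2
z0.0360 t29.2 [ 502.7 -141.1   35.8] F [ 0.1 -0.1 -0.1] w-0.003 j6 -2
z0.0335 t29.4 [ 502.7 -141.2   33.3] F [-0.4 -0.6 -0.3] w0.003 j6 -2
z0.0310 t29.7 [ 502.7 -141.2   30.8] F [-0.1  0.5  0.3] w-0.006 j6 -2
z0.0285 t29.9 [ 502.7 -141.2   28.3] F [-0.7  0.   0.5] w0.002 j6 -2
z0.0260 t30.2 [ 502.7 -141.2   25.8] F [ 0.3 -0.1 -0.5] w0.004 j6 -2
z0.0235 t30.4 [ 502.8 -141.2   23.3] F [-0.5  0.3 -0.1] w-0.002 j6 -2
z0.0210 t30.7 [ 502.8 -141.2   20.8] F [0.  1.1 0.9] w-0.001 j6 -2
z0.0185 t30.9 [ 502.8 -141.3   18.4] F [ 1.2 -0.1  0.3] w0.003 j6 -2
z0.0160 t31.2 [ 502.8 -141.3   15.8] F [ 0.7 -0.6  0.9] w0.004 j6 -2
z0.0135 t31.4 [ 503.  -141.3   13.8] F [-0.6  1.7  7.1] w-0.004 j6 -2
z0.0110 t31.7 [ 503.2 -141.3   13.1] F [-5.9  3.9 31. ] w0.002 j6 -2
end t32.0 [ 503.2 -141.3   13.1] F [-5.9  2.6 30.4] w-0.000 j6 -2
away t35.0 [ 293.9 -430.8  119.1] F [-0.1 -0.6  0.6] w0.998 j6 -2
top 313 0.1180600881872691
tin [534.68162612 -11.93343516 119.        ]
scene 291 0.11961079898951887
tin [541.90009326 -12.52594711 119.        ]
```

View pics/press.png

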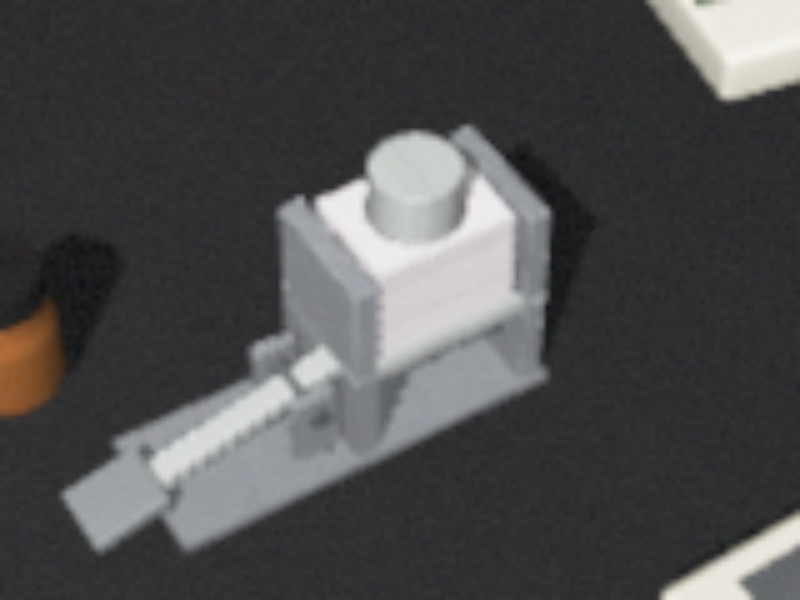

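The tin is up (top at about 119 mm, as expected), the lever is at its stop, and the block is still seated. Now I'll take the tin to the pan.

Run:
```python
from station import *
from h import *
n=np.array([.5368,-.0109]); A=-14.6; p=np.array([.5122,.3204])
move_pose([*n,.16],R(A)); hold(.1)
line_to([*n,.100],v=.1); hold(.2); info(state(),"at tin")
grip(0.0,30); hold(.1); info(state(),"grip")
line_to([*n,.115],v=.06); info(state(),"15mm up")
line_to([*n,.19],v=.12); hold(.1); info(state(),"lift")
s=snapshot("scene"); cv2.imwrite("pics/tin.png",s["image"][20:320,200:520])
```

```text
at tin t37.9 [537.3 -10.9 100.7] F [-0.6  0.   0.6] w1.001 j6 12
grip t38.5 [536.9 -10.9 100.1] F [0.3 0.  2.1] w0.406 j6 12
15mm up t38.9 [537.2 -10.9 115.6] F [-0.   0.4 -0.4] w0.403 j6 12
lift t39.8 [536.1 -10.9 189. ] F [ 0.5  0.4 -1.4] w0.407 j6 12
```

View pics/tin.png

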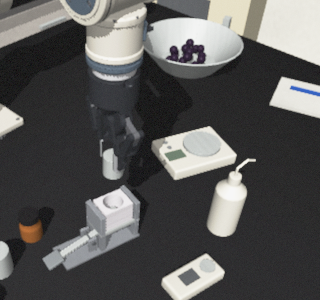

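The tin is in the fingers, and the block stays in the stand with its well empty.

Run:
```python
from station import *
from h import *
A=-14.6; p=np.array([.5122,.3204])
move_pose([*p,.15],R(10)); hold(.1); info(state(),"over pan")
line_to([*p,.068],v=.1); hold(.2); info(state(),"near"); f0=state()["force"][2]
for z in np.arange(.066,.0545,-.001):
    line_to([*p,z],v=.03); hold(.1); st=state(); 
    if st["force"][2]-f0>1.5: break
info(st,"contact z%.3f"%z)
grip(1.0); hold(.2); info(state(),"open")
line_to([*p,.16],v=.15)
q=list(state()["joint_positions"]); q[0]-=55; move_j(q); info(state(),"away")
T0=load("top0.npz")
for k in("top","scene"):
    s=snapshot(k); np.savez(k+"3.npz",**s); cv2.imwrite(f"pics/{k}3.png",s["image"])
    P=cloud(s);Z=P[...,2]; X=P[...,:2]
    m=(np.linalg.norm(X-p,axis=-1)<.04)&(Z>.07)&(Z<.09)
    v,u=np.where(m); print(k,m.sum(),"tin z",np.median(Z[m]),ray(s,np.c_[u,v],.078).mean(0)[:2]*1000)
s=load("top3.npz")["image"];S=load("scene3.npz")["image"]
W=np.zeros((480,800,3),np.uint8);W[:,:560]=s[:,60:620];W[:240,560:]=cv2.resize(S[130:250,320:440],(240,240));W[240:,560:]=cv2.resize(S[190:310,230:350],(240,240))
cv2.imwrite("pics/end.png",W)
```

```text
over pan t41.2 [512.8 319.1 150.2] F [-0.2  0.1 -0.6] w0.404 j6 21
near t42.4 [512.6 320.7  68.7] F [ 0.5  0.6 -1.1] w0.409 j6 21
contact z0.059 t45.2 [512.4 320.5  59.3] F [-0.7 -0.4  3.9] w0.407 j6 21
open t45.9 [512.2 320.4  59. ] F [-0.6  0.2  0.4] w1.000 j6 21
away t48.8 [ 556.  -234.7  159.3] F [ 0.8  0.3 -0.6] w0.995 j6 21
top 309 tin z 0.07696204381957927 [510.55649171 317.85121724]
scene 163 tin z 0.07897549928803238 [516.00874914 318.81974511]
```

View pics/end.png

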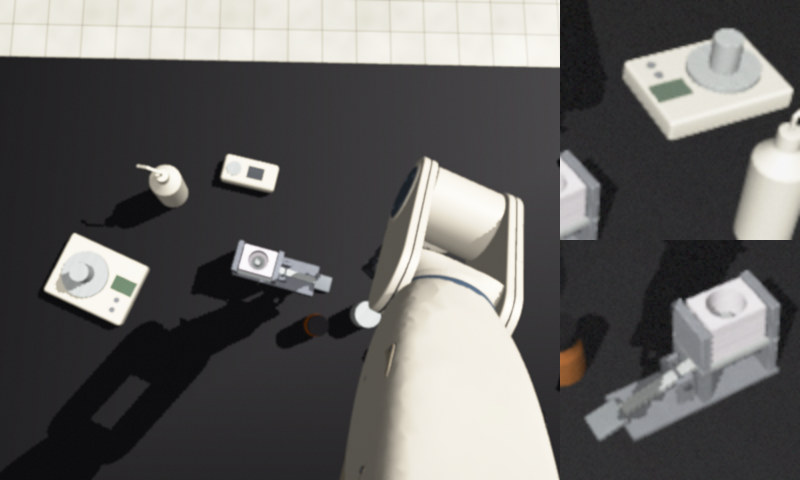

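The tin stands upright on the pan, its top at about 78 mm and within 2 mm of the measured pan centre. The block is seated, nothing nearby has moved, and the arm is clear, so I'm handing in.

Run:
```python
from station import *
finish_job(); print(state()["t"])
```

```text
the job is handed in; nothing more can be done
the job is handed in; nothing more can be done
```

The job is done and handed in at about 49 s of the 72 s limit. The hand-in gives no verdict, so the results below are my own checks.

**What I did:** I took the block with the tin out of the rack by its ends and set it on the bench. I regripped it across its width, lowered it into the ejector stand and let go. Then I pressed the lever to its stop (about 30 N), lifted out the raised tin and stood it on the pan.

**Last checks:**
- **Tin:** it stands upright on the pan, with its top at about 77–79 mm (78 expected). The top camera puts it about 2 mm from the pan's measured centre.
- **Block:** it is still seated in the stand, with the lever down.
- **Bystanders:** the wash bottle, jar and refractometer look unmoved, judged by eye.
- **Empty block:** it was in its place in the picture taken after the block was set on the bench. I did not check it at the end, because the arm hid the rack from the top camera and I did not look at that part of the last scene picture.

**What disagreed:** the two cameras differed by about 4–6 mm in x. I used the block's known position after the regrip to correct the top camera by (+2.1, +0.9) mm. With that correction the block went in with no sideways force. The final tin position still differs by about 5 mm between the views, well inside the 18 mm limit.

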